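Reverse the ratchet and clamp the wire-forming die

TASK

The forming die lies in place on the wire-bending jig, but its strap clamp is slack and the ratchet wrench on the clamp bolt is still set to loosen. Flip the wrench's small reversing lever over to tighten, gently, then work the handle with clockwise strokes (seen from above) until the strap holds the die firmly: tighten to about 1.5 N m, which is a pull of 10 N at the middle of the grip, and stop there without overtightening. Do not shift the die or disturb the jar, the bowl or the pliers.

Things in the scene. Friction and masses are not known exactly. Their poses are not given: they have to be found in the camera images.
- wrench: Reversible ratchet wrench, steel, captive on the clamp bolt. Origin: on the bolt's axis, half-way up head and handle, 95 to 101 mm above the table; x axis along the handle, z up, y to the left of x. Head: radius 22 mm, 24 mm high. Handle: 13 mm rod from 40 mm, then a black grip 18 mm thick from 108 to 200 mm from the axis, clear beneath for 60 mm. It sinks with the bolt, 2.5 mm per rad.
- grip (a point): Middle of the black grip, on the handle's centre line, 150 mm from the bolt's axis: push the handle here from the side, or straddle it with part-open fingers. Torque = sideways push here x 0.15 m. The slack bolt takes 0.7 to 1.0 N m to turn (a friction insert keeps it from running back); once the strap meets the die the torque rises by 0.6 to 0.9 N m per rad.
- selector (a joint): The reversing lever's angle in rad: 0 = thrown over to loosen (as it is at the start), 0.8 = thrown over to tighten. A spring detent makes it snap to either end once it is past the middle.
- lever_tab (a point): Centre of the upright finger tab on the reversing lever, 19 mm above the wrench's origin: 8 mm long, 6 mm thick, 13 mm high, the highest thing on the head. It swings level, close to the bolt's axis, 9 mm to the wrench's -y side when set to loosen, as far to the +y side when set to tighten. Push it along the wrench's +y, about 17 mm; 3 to 5 N do it, over 15 N is forcing it.
- lever: The reversing lever, dark steel: a flat arm 4 mm thick and 7 mm wide on the head's top face, the upright tab at its end. Origin: its pivot, on the handle's line 30 mm from the bolt's axis; the arm points from there to the bolt, the tab is 22 mm from the pivot.
- strap: Clamp strap, a dark steel bar 108 x 30 x 12 mm below the wrench; the clamp bolt passes through it. Origin: in its heel, 64 mm from the bolt's axis, 51 mm above the table; y axis from heel to toe. The toe pad, 97 mm from the heel, starts some mm above the die's tongue and meets it after 0.3 to 1.9 rad of bolt turn, which cannot be read beforehand.
- die: Loose steel forming die, 86 x 60 mm and 30 mm high, with a 50 mm wide tongue under the strap's toe and three short posts on top; 0.7 to 1.0 kg. It lies flat on the jig's 12 mm thick base plate between four stop pins, already where it belongs. Origin: centre of its underside.
- jar_mid (a point): Centre of a clear plastic jar with a white lid, 105 mm high and 104 mm wide, standing to the left. Bystander.
- bowl: Small blue bowl, 116 mm wide and 45 mm high, standing to the left of the robot. Origin: centre of its underside. Bystander.
- pliers: Pliers with green handles, about 190 mm long, lying on the table to the right. Origin: near the joint, on the table. Bystander.
- swing (a joint): Angle of the wrench about the bolt in rad, growing clockwise seen from above; 0 = handle in line with the strap, at the heel's end, pointing roughly to the robot's right. In its working direction the wrench takes the bolt along (clockwise when set to tighten), the other way it clicks back over 18 teeth of 20 degrees, so a stroke can begin with up to 20 degrees of free play. No stops.
There are look-alikes about, which are no part of the job. There is more than one size of the die; the job needs the largest.

How it is judged:
By the outcome, as a careful person would: the job done as asked, in the order asked, and still so for the second after the job is handed in, with the robot touching nothing.
It also fails if it takes over 64 s, if anything falls off the work surface, if the arm or the gripper's body presses on something with over 40 N, if the wrist force passes 120 N, or if a joint passes its speed limit or range.

ROBOT

A 6-joint arm with a two-finger parallel gripper is mounted at the origin on the work surface. World frame = base frame: x ahead of the robot, y to its left, z up, the work surface at z = 0. Lengths are in m, angles in rad, forces in N, time in s.
With the tool pointing down it reaches from about 0.425 to 0.95 m from the base axis. Payload 14.7 kg.
Tool frame: the origin (TCP) lies midway between the tips of the shut fingers; the grasp point (between the pads) lies 19 mm behind it; z points along the fingers, y is the line along which they close (so a half turn about z gives the same grasp; the last joint's range is limited). The gripper opens to 85 mm and grips with 20 to 120 N. Pads are 22 mm wide; open, the fingers measure 114 mm over their backs; the gripper's body (76 mm by 85 mm) begins 54 mm behind the grasp point. The pads swing forward as they close: fully open they stand 13 mm farther back than shut.
Start: joints at [-1.396, 0.48, 1.596, -0, 1.065, -0.047], TCP at [0.143, -0.634, 0.231] pointing down, gripper open.
Joint ranges: [-2.75, 2.75], [-0.82, 2.05], [0.23, 2.67], [-1.56, 4.7], [0.09, 2.69], [-2.92, 2.92]. Speed limits (rad/s): [1.89, 1.89, 2.39, 3.01, 3.01, 3.01].

INTERFACE

Orientations are given as a unit quaternion [x, y, z, w].
In Python, from cell import ctrl gives the robot as it stands. The module is installed in compiled form; this text tells all that it offers.
- The arm moves only by the shell command python3 -m crank 'ROWS'. ROWS is JSON, a list of rows, each an object of numbers: "fingers": the gripper command: -1 is fully open, 1 is shut, values between are in proportion; "tx", "ty", "tz": the shift along the world's x, y, z in cm; "wx", "wy", "wz": the turn, a rotation vector about the world's x, y, z in rad. A call has 1 to 10 rows; each row shifts and turns the commanded pose from where the row before left it; what a row does not reach is not made up. A row lasts 1/12 s, in which the tool goes at most 41.7 mm and 7.16 degrees, less where a joint would pass 70% of its speed; a pose out of reach is approached as far as the arm can. A call with a gripper value outside its range is refused whole. The fingers move at their own pace and stop on an object; the grip force is fixed at half the most. Time passes only in rows, so rows that do not move let the fingers close. It gives the time, the measured TCP pose, the force, the opening and the grip force at its end, in the units of the state.
- ctrl.read_state(): the state, without advancing time (a new reading comes with each control period).
- ctrl.capture(name): name is "side" or "top"; returns a dict with "img" (400x640x3 uint8, blue, green, red), "z_map" (400x640 float32, m along the optical axis (not along the pixel's ray), 0 where there is no reading), "intrinsics" (3x3 intrinsics, pixels), "xyz" and "orientation" of the camera in the world. Camera axes: x right, y down, z forward; pixel columns grow to the right and rows downward; lengths in m; the calibration is good to about 2 mm. A picture is of the moment at which its call begins.
- ctrl.finish_job(): hands the job in; it is judged then, once.
The state is a dict: "t": time; "qpos": joint angles; "joint_velocities": joint speeds; "joint_efforts": joint torques, N m; "ee_pos": TCP position; "orientation": TCP orientation; "ft_force": force on the tool from outside, world axes, zero at the start; "ft_torque": the same for the moment, N m; "gripper_width": finger opening in m; "grip_force": force on a finger pad.
Only numpy, scipy, OpenCV 4.12 (cv2) and the standard library are available. Lean on these libraries where they do the work, as an engineer would, in place of code of your own. Each camera call takes 0.05 s, during which the arm holds its last target. There are 200 camera calls.

## Working session

There is one attempt and no reset: what is moved stays moved. The work goes in short steps, Python scripts to look and compute and a shell command to move; the robot and the scene stay as the last step left them, time stands still between calls to the robot, and variables do not carry over. Pictures are saved under pics/ and viewed, at most 10 in all, crops included, and the job is handed in when it is done.

```bash
mkdir -p pics; cat > h.py <<'E'
import numpy as np, cv2
from cell import ctrl
from scipy.spatial.transform import Rotation as R
def cap(n):
    c=ctrl.capture(n); c['Rm']=R.from_quat(c['orientation']).as_matrix(); return c
def pts(c):
    K=np.array(c['intrinsics']);z=c['z_map'];v,u=np.mgrid[:z.shape[0],:z.shape[1]]
    P=np.stack([(u-K[0,2])/K[0,0]*z,(v-K[1,2])/K[1,1]*z,z],-1)
    return P@c['Rm'].T+np.array(c['xyz'])
E
python3 - <<'E'
from h import *
for n in('side','top'):
    c=cap(n);cv2.imwrite(f'pics/{n}0.png',c['img']);print(n,c['xyz'],c['Rm'].round(2).tolist(),c['intrinsics'])
    np.savez(f'{n}0.npz',img=c['img'],P=pts(c))
s=ctrl.read_state();print({k:np.round(v,3) for k,v in s.items()})
E
```

```text
side [-0.12911777  1.04910994  1.32911139] [[-0.86, -0.37, 0.35], [-0.52, 0.61, -0.61], [0.01, -0.7, -0.71]] [[520.61014161   0.         306.95647824]
 [  0.         520.61014161 199.63961742]
 [  0.           0.           1.        ]]
top [0.27624193 0.02551111 1.47730653] [[0.0, -0.99, 0.15], [-1.0, -0.0, -0.0], [0.0, -0.15, -0.99]] [[428.77294732   0.         310.86225352]
 [  0.         428.77294732 191.40969848]
 [  0.           0.           1.        ]]
{'t': np.float64(0.1), 'qpos': array([-1.396,  0.481,  1.597, -0.   ,  1.065, -0.047]), 'joint_velocities': array([ 0.   , -0.002, -0.001, -0.001, -0.   ,  0.   ]), 'joint_efforts': array([-1.0000e-03, -9.5226e+01, -4.3104e+01, -0.0000e+00,  5.0000e-03,
       -0.0000e+00]), 'ee_pos': array([ 0.143, -0.634,  0.231]), 'orientation': array([ 0.994,  0.111, -0.   , -0.001]), 'ft_force': array([-0.738,  0.074, -0.797]), 'ft_torque': array([-0.009,  0.014,  0.039]), 'grip_force': np.float64(0.0), 'gripper_width': np.float64(0.085)}
```

View pics/top0.png

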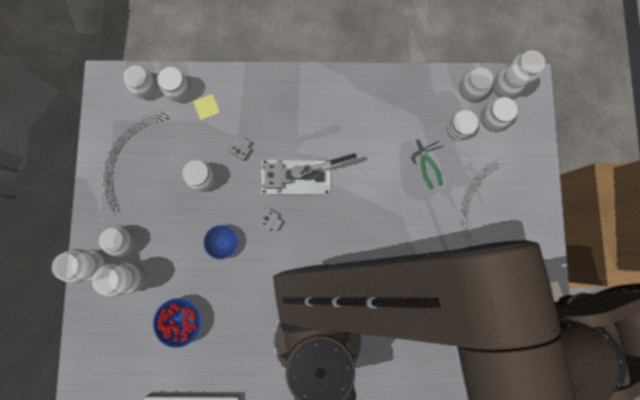

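View pics/side0.png

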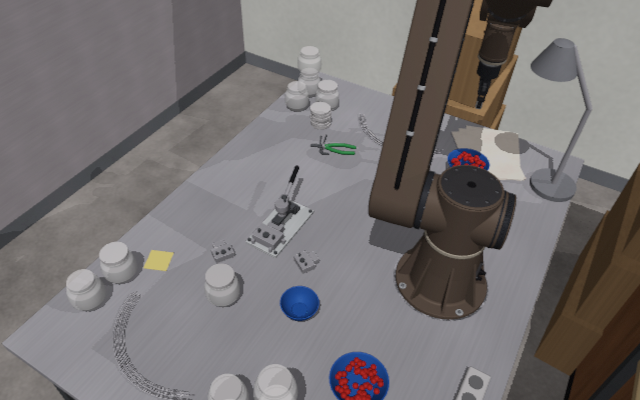

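The top view shows the jig at about (296,176), with the wrench head near (298,172) and the black grip out to (355,156). The side view shows the head near (283,205) and the grip at (294,172). Next I'll zoom in and measure.

```bash
python3 - <<'E'
from h import *
t=np.load('top0.npz');s=np.load('side0.npz')
a=cv2.resize(t['img'][135:215,245:365],None,fx=6,fy=6,interpolation=cv2.INTER_CUBIC)[:,:720]
cv2.imwrite('pics/topz.png',a)
a=cv2.resize(s['img'][155:260,235:335],None,fx=5.5,fy=5.5,interpolation=cv2.INTER_CUBIC)
cv2.imwrite('pics/sidez.png',a)
for n,d,b in(('top',t,(140,200,250,370)),('side',s,(150,260,235,335))):
    P=d['P'];g=d['img'].max(2);v,u=np.mgrid[:400,:640]
    roi=(v>b[0])&(v<b[1])&(u>b[2])&(u<b[3])&(P[...,2]<0.2)
    # grip: black & high
    m=roi&(g<60)&(P[...,2]>0.075)&(P[...,2]<0.125)
    k,l,st,ce=cv2.connectedComponentsWithStats(m.astype(np.uint8))
    for i in range(1,k):
        if st[i,4]>15:
            q=P[l==i];mu=q.mean(0);w=np.linalg.svd((q-mu)[:,:2],full_matrices=False)[2][0]
            pr=(q-mu)[:,:2]@w
            print(n,'dark',st[i],mu.round(4),w.round(3),pr.min().round(3),pr.max().round(3))
    for lo,hi in((.103,.107),(.107,.112),(.112,.118),(.118,.13),(.13,.16)):
        m=roi&(P[...,2]>lo)&(P[...,2]<hi)
        if m.sum(): print(n,lo,hi,m.sum(),P[m].mean(0).round(4),P[m].min(0).round(3),P[m].max(0).round(3),'px',u[m].mean(),v[m].mean())
E
```

```text
top dark [332 155  23   8  46] [ 0.5885 -0.0808  0.1054] [-0.293  0.956] -0.037 0.039
top 0.103 0.107 137 [ 0.5699 -0.0239  0.1051] [ 0.522 -0.119  0.103] [0.606 0.09  0.107] px 325.7956204379562 163.83211678832117
top 0.107 0.112 141 [0.5532 0.0385 0.1093] [ 0.522 -0.116  0.107] [0.602 0.09  0.112] px 306.6737588652482 168.48936170212767
top 0.112 0.118 40 [0.5514 0.049  0.1135] [ 0.528 -0.063  0.112] [0.588 0.089 0.118] px 303.45 168.775
top 0.118 0.13 6 [0.5403 0.0556 0.1212] [0.536 0.044 0.119] [0.55  0.06  0.123] px 301.3333333333333 171.66666666666666
side dark [289 166  10  17  66] [ 0.5846 -0.0784  0.1044] [-0.277  0.961] -0.045 0.039
side 0.103 0.107 86 [ 0.5665 -0.0155  0.1051] [ 0.521 -0.12   0.103] [0.606 0.093 0.107] px 288.3488372093023 186.75581395348837
side 0.107 0.112 115 [0.5529 0.0331 0.1093] [ 0.522 -0.117  0.107] [0.6   0.091 0.112] px 283.9391304347826 195.88695652173914
side 0.112 0.118 44 [0.5478 0.051  0.1141] [ 0.521 -0.084  0.112] [0.592 0.09  0.118] px 282.34090909090907 198.5
side 0.118 0.13 5 [0.5415 0.052  0.1203] [0.534 0.044 0.118] [0.55  0.059 0.125] px 283.8 198.0
```

View pics/topz.png

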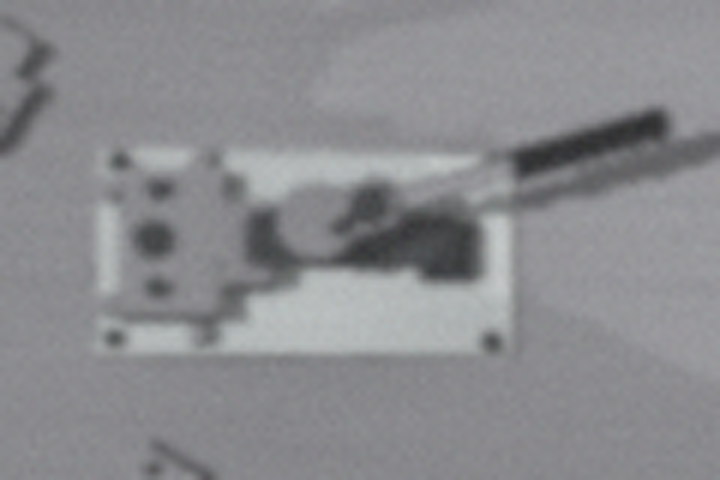

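View pics/sidez.png

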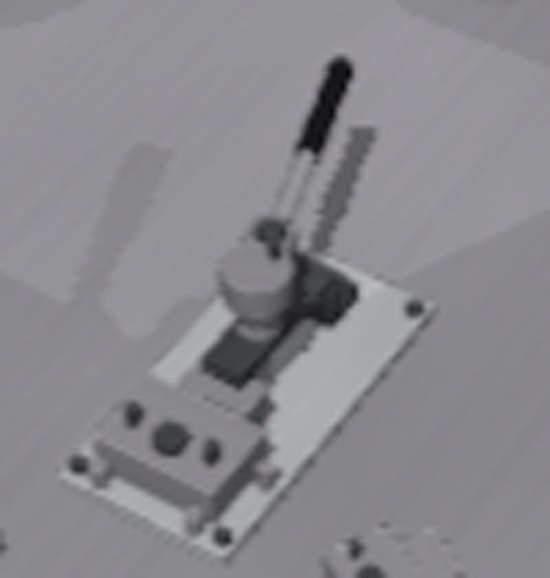

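```bash
python3 - <<'E'
from h import *
for n in('top','side'):
    d=np.load(n+'0.npz');P=d['P'].reshape(-1,3);g=d['img'].max(2).ravel()
    roi=(abs(P[:,0]-.56)<.06)&(P[:,1]>-.13)&(P[:,1]<.1)
    h=P[roi&(P[:,2]>.09)&(P[:,2]<.112)&(P[:,1]<.02)]
    vx,vy,x0,y0=cv2.fitLine(h[:,:2].astype(np.float32),cv2.DIST_HUBER,0,.001,.001).ravel()
    if vy>0: vx,vy=-vx,-vy
    w=np.array([vx,vy]);c0=np.array([x0,y0])
    pr=(h[:,:2]-c0)@w; end=c0+w*np.sort(pr)[-3]
    print(n,'dir',w,'end',end,'C from end',end-.2*w,'angle',np.arctan2(vy,vx))
    q=P[roi&(P[:,2]>.104)&(P[:,2]<.113)&(P[:,1]>.04)]
    (cx,cy),r=cv2.minEnclosingCircle(q[:,:2].astype(np.float32));print('head',cx,cy,r,np.median(q[:,2]),len(q))
    e=P[roi&(P[:,2]>.1165)&(P[:,1]>.02)];print('tab',e.round(3).tolist())
E
```

```text
top dir [ 0.28901073 -0.9573259 ] end [ 0.59995993 -0.11812896] C from end [0.54215778 0.07333623] angle -1.277603
head 0.5469098091125488 0.06347128748893738 0.029370760545134544 0.10894435562980931 145
tab [[0.56, 0.041, 0.117], [0.553, 0.047, 0.117], [0.55, 0.044, 0.119], [0.542, 0.057, 0.123], [0.543, 0.054, 0.117], [0.539, 0.06, 0.122], [0.539, 0.057, 0.121], [0.54, 0.05, 0.118], [0.536, 0.06, 0.12], [0.536, 0.057, 0.122]]
side dir [ 0.27898604 -0.96029514] end [ 0.59796032 -0.12184638] C from end [0.54216312 0.07021265] angle -1.2880583
head 0.5460694432258606 0.06672053039073944 0.027071425691246986 0.10939946347264207 101
tab [[0.553, 0.04, 0.118], [0.556, 0.047, 0.118], [0.55, 0.044, 0.118], [0.546, 0.05, 0.121], [0.542, 0.05, 0.119], [0.536, 0.059, 0.125], [0.54, 0.059, 0.118], [0.538, 0.057, 0.117], [0.534, 0.056, 0.118]]
```

```bash
python3 -m crank '[{"fingers":1,"tx":2,"ty":3},{"fingers":1,"tx":2,"ty":3},{"fingers":1,"tx":2,"ty":3},{"fingers":1,"tx":2,"ty":3},{"fingers":1,"tx":2,"ty":3},{"fingers":1,"tx":2,"ty":3},{"fingers":1,"tx":2,"ty":3},{"fingers":1,"tx":2,"ty":3},{"fingers":1,"tx":2,"ty":3},{"fingers":1,"tx":2,"ty":3}]'
```

```text
$[0]: bad value
```

```bash
python3 -m crank '[{"fingers":1,"tx":2,"ty":3,"tz":0,"wx":0,"wy":0,"wz":0.07},{"fingers":1,"tx":2,"ty":3,"tz":0,"wx":0,"wy":0,"wz":0},{"fingers":1,"tx":2,"ty":3,"tz":0,"wx":0,"wy":0,"wz":0},{"fingers":1,"tx":2,"ty":3,"tz":0,"wx":0,"wy":0,"wz":0},{"fingers":1,"tx":2,"ty":3,"tz":0,"wx":0,"wy":0,"wz":0},{"fingers":1,"tx":2,"ty":3,"tz":0,"wx":0,"wy":0,"wz":0},{"fingers":1,"tx":2,"ty":3,"tz":0,"wx":0,"wy":0,"wz":0},{"fingers":1,"tx":2,"ty":3,"tz":0,"wx":0,"wy":0,"wz":0},{"fingers":1,"tx":2,"ty":3,"tz":0,"wx":0,"wy":0,"wz":0},{"fingers":1,"tx":2,"ty":3,"tz":0,"wx":0,"wy":0,"wz":0}]'
```

```text
t: 0.93
ee_pos: [0.3435, -0.3324, 0.2312]
orientation: [0.989, 0.145, -0.0, -0.0]
ft_force: [1.2, -0.4, 1.2]
gripper_width: -0.0
grip_force: 0.0
```

```bash
python3 -m crank '[{"fingers":1,"tx":2,"ty":3,"tz":0,"wx":0,"wy":0,"wz":0},{"fingers":1,"tx":2,"ty":3.8,"tz":0,"wx":0,"wy":0,"wz":0},{"fingers":1,"tx":2,"ty":3.9,"tz":0,"wx":0,"wy":0,"wz":0},{"fingers":1,"tx":2,"ty":3.9,"tz":0,"wx":0,"wy":0,"wz":0},{"fingers":1,"tx":2,"ty":3.9,"tz":0,"wx":0,"wy":0,"wz":0},{"fingers":1,"tx":2,"ty":4,"tz":0,"wx":0,"wy":0,"wz":0},{"fingers":1,"tx":1.5,"ty":4,"tz":-1,"wx":0,"wy":0,"wz":0},{"fingers":1,"tx":1.3,"ty":4,"tz":-1.5,"wx":0,"wy":0,"wz":0},{"fingers":1,"tx":1,"ty":4,"tz":-1.5,"wx":0,"wy":0,"wz":0},{"fingers":1,"tx":1,"ty":3.9,"tz":-1,"wx":0,"wy":0,"wz":0}]'; python3 - <<'E'
from h import *
s=ctrl.read_state();p=s['ee_pos'];print(p,np.array(s['qpos']).round(2),'to go cm',((np.array([.512,.0515,.1165])-p)*100).round(2))
c=cap('top');cv2.imwrite('pics/t1.png',np.hstack([cv2.resize(c['img'][130:210,250:370],None,fx=4,fy=4,interpolation=cv2.INTER_CUBIC)]))
d=cap('side');cv2.imwrite('pics/s1.png',cv2.resize(d['img'][140:240,220:340],None,fx=4,fy=4,interpolation=cv2.INTER_CUBIC))
E
```

```text
t: 1.77
ee_pos: [0.5037, 0.0356, 0.1824]
orientation: [0.989, 0.145, -0.0, -0.0]
ft_force: [1.6, -0.9, -0.4]
gripper_width: 0.0001
grip_force: 0.0
[0.50366007 0.03555078 0.18240781] [ 0.01  0.34  1.98 -0.    0.83  1.29] to go cm [ 0.83  1.59 -6.59]
```

View pics/s1.png

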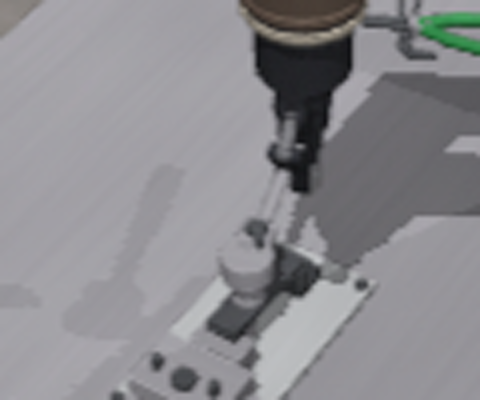

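The side crop shows the shut fingertips at about (303,188). They are above the tab at (257,230) and on the robot's side of it, as planned, so I'll go down beside it.

```bash
python3 -m crank '[{"fingers":1,"tx":0.4,"ty":0.8,"tz":-2,"wx":0,"wy":0,"wz":0},{"fingers":1,"tx":0.4,"ty":0.8,"tz":-2,"wx":0,"wy":0,"wz":0},{"fingers":1,"tx":0,"ty":0,"tz":-1.5,"wx":0,"wy":0,"wz":0},{"fingers":1,"tx":0,"ty":0,"tz":-1,"wx":0,"wy":0,"wz":0},{"fingers":1,"tx":0,"ty":0,"tz":0,"wx":0,"wy":0,"wz":0},{"fingers":1,"tx":0,"ty":0,"tz":0,"wx":0,"wy":0,"wz":0}]'; python3 - <<'E'
from h import *
s=ctrl.read_state();print(s['ee_pos'].round(4) if hasattr(s['ee_pos'],'round') else s['ee_pos'],np.array(s['ft_force']).round(2))
E
```

```text
t: 2.37
ee_pos: [0.5116, 0.0492, 0.1185]
orientation: [0.989, 0.145, -0.001, -0.0]
ft_force: [-0.4, -0.3, 0.6]
gripper_width: 0.0002
grip_force: 0.0
[0.5116 0.0492 0.1185] [-0.4  -0.33  0.57]
```

```bash
python3 -m crank '[{"fingers":1,"tx":0.29,"ty":0.09,"tz":-0.2,"wx":0,"wy":0,"wz":0},{"fingers":1,"tx":0.29,"ty":0.09,"tz":0,"wx":0,"wy":0,"wz":0},{"fingers":1,"tx":0.29,"ty":0.09,"tz":0,"wx":0,"wy":0,"wz":0},{"fingers":1,"tx":0.1,"ty":0.03,"tz":0,"wx":0,"wy":0,"wz":0},{"fingers":1,"tx":0,"ty":0,"tz":0,"wx":0,"wy":0,"wz":0}]';python3 -m crank '[{"fingers":1,"tx":0.2,"ty":0.06,"tz":0,"wx":0,"wy":0,"wz":0}]';python3 -m crank '[{"fingers":1,"tx":0.2,"ty":0.06,"tz":0,"wx":0,"wy":0,"wz":0}]';python3 -m crank '[{"fingers":1,"tx":0.2,"ty":0.06,"tz":0,"wx":0,"wy":0,"wz":0}]'
```

```text
t: 2.78
ee_pos: [0.5223, 0.0527, 0.117]
orientation: [0.989, 0.145, 0.0, 0.0]
ft_force: [-0.1, 0.2, 0.4]
gripper_width: -0.0002
grip_force: 0.0
t: 2.87
ee_pos: [0.5235, 0.0532, 0.1167]
orientation: [0.989, 0.145, -0.0, -0.0]
ft_force: [-0.2, -0.1, 0.4]
gripper_width: -0.0001
grip_force: 0.0
t: 2.95
ee_pos: [0.5254, 0.0539, 0.1166]
orientation: [0.989, 0.145, -0.0, -0.0]
ft_force: [-1.8, 0.7, 0.4]
gripper_width: -0.0002
grip_force: 1.2
t: 3.03
ee_pos: [0.5272, 0.0545, 0.1165]
orientation: [0.989, 0.145, -0.001, -0.0]
ft_force: [-4.6, 1.9, 0.8]
gripper_width: -0.0
grip_force: 1.9
```

```bash
python3 -m crank '[{"fingers":1,"tx":0.2,"ty":0.06,"tz":0,"wx":0,"wy":0,"wz":0}]';python3 -m crank '[{"fingers":1,"tx":0.2,"ty":0.06,"tz":0,"wx":0,"wy":0,"wz":0}]';python3 -m crank '[{"fingers":1,"tx":0.2,"ty":0.06,"tz":0,"wx":0,"wy":0,"wz":0}]'
```

```text
t: 3.12
ee_pos: [0.5292, 0.0551, 0.1164]
orientation: [0.989, 0.145, -0.001, -0.0]
ft_force: [-2.9, 0.8, -0.1]
gripper_width: 0.0002
grip_force: 1.2
t: 3.2
ee_pos: [0.5316, 0.0557, 0.1165]
orientation: [0.989, 0.145, -0.0, -0.0]
ft_force: [-1.9, 0.7, 0.8]
gripper_width: -0.0001
grip_force: 0.8
t: 3.28
ee_pos: [0.534, 0.0563, 0.1165]
orientation: [0.989, 0.145, 0.0, 0.0]
ft_force: [-0.7, 0.6, 0.5]
gripper_width: -0.0004
grip_force: 0.4
```

```bash
python3 -m crank '[{"fingers":1,"tx":0.2,"ty":0.06,"tz":0,"wx":0,"wy":0,"wz":0}]';python3 -m crank '[{"fingers":1,"tx":0.1,"ty":0.03,"tz":0,"wx":0,"wy":0,"wz":0}]';python3 -m crank '[{"fingers":1,"tx":-0.5,"ty":-0.1,"tz":0.2,"wx":0,"wy":0,"wz":0},{"fingers":1,"tx":-2,"ty":-1,"tz":1,"wx":0,"wy":0,"wz":0},{"fingers":1,"tx":-1,"ty":-3,"tz":2.5,"wx":0,"wy":0,"wz":0.12},{"fingers":1,"tx":0,"ty":-3,"tz":2.5,"wx":0,"wy":0,"wz":0.12},{"fingers":1,"tx":0,"ty":-3,"tz":1,"wx":0,"wy":0,"wz":0.12},{"fingers":0,"tx":0,"ty":-3,"tz":0,"wx":0,"wy":0,"wz":0.12}]'
python3 - <<'E'
from h import *
c=cap('top');d=cap('side')
a=cv2.resize(c['img'][145:195,265:325],None,fx=7,fy=7,interpolation=cv2.INTER_CUBIC)
b=cv2.resize(d['img'][175:225,255:305],None,fx=7,fy=7,interpolation=cv2.INTER_CUBIC)
cv2.imwrite('pics/v2.png',np.hstack([a,b]))
E
```

```text
t: 3.37
ee_pos: [0.5363, 0.0568, 0.1166]
orientation: [0.989, 0.145, 0.0, 0.0]
ft_force: [0.6, 0.2, -0.2]
gripper_width: -0.0002
grip_force: 0.0
t: 3.45
ee_pos: [0.5374, 0.0572, 0.1167]
orientation: [0.989, 0.145, 0.0, 0.0]
ft_force: [0.4, 0.7, 1.0]
gripper_width: 0.0
grip_force: 0.0
t: 3.95
ee_pos: [0.5028, -0.0729, 0.1901]
orientation: [0.927, 0.375, 0.002, 0.001]
ft_force: [0.3, 0.1, 0.4]
gripper_width: 0.0105
grip_force: 0.0
```

View pics/v2.png

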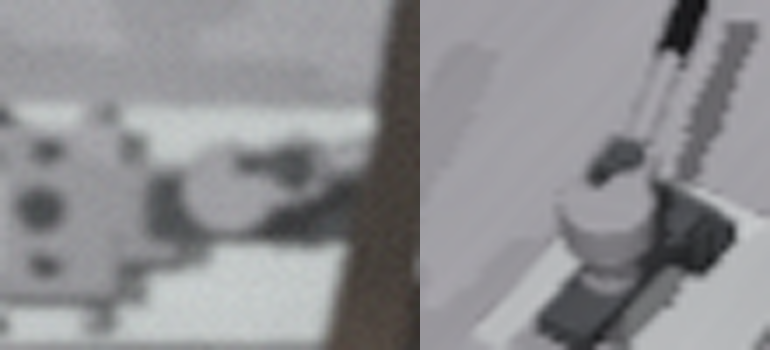

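The lever has flipped. In the left crop its arm now runs from (295,165) to the tab at (245,160), on the far (+y) side. Now I'll go above the grip and turn the fingers to straddle it.

```bash
python3 -m crank '[{"fingers":0.2,"tx":1,"ty":0,"tz":0,"wx":0,"wy":0,"wz":0.12},{"fingers":0.2,"tx":1,"ty":0,"tz":0,"wx":0,"wy":0,"wz":0.12},{"fingers":0.2,"tx":1,"ty":0,"tz":0,"wx":0,"wy":0,"wz":0.12},{"fingers":0.2,"tx":1,"ty":0,"tz":0,"wx":0,"wy":0,"wz":0.12},{"fingers":0.2,"tx":1,"ty":0,"tz":0,"wx":0,"wy":0,"wz":0.12},{"fingers":0.2,"tx":1,"ty":0,"tz":0,"wx":0,"wy":0,"wz":0.12},{"fingers":0.2,"tx":1,"ty":0,"tz":0,"wx":0,"wy":0,"wz":0.12},{"fingers":0.2,"tx":1,"ty":0,"tz":0,"wx":0,"wy":0,"wz":0.12},{"fingers":0.2,"tx":0.2,"ty":0,"tz":0,"wx":0,"wy":0,"wz":0.12},{"fingers":0.2,"tx":0,"ty":0,"tz":0,"wx":0,"wy":0,"wz":0}]'
cat >> h.py <<'E'
C=np.array([.542,.071])
def rep():
    s=ctrl.read_state();p=np.array(s['ee_pos']);f=np.array(s['ft_force']);m=R.from_quat(s['orientation']).as_matrix()
    d=p[:2]-C;th=np.arctan2(d[1],d[0]);r=np.hypot(*d);t=np.array([np.sin(th),-np.cos(th)])  # clockwise tangent
    psi=np.arctan2(m[1,0],m[0,0])
    print(f"t {s['t']:.2f} th {th:.3f} r {r:.4f} z {p[2]:.4f} psi-th-pi {(psi-th)%(2*np.pi)-np.pi:.3f} tilt {m[2,:2].round(3)} w {s['gripper_width']:.3f} push {-f[:2]@t:.2f} radial {f[:2]@d/r:.2f} fz {f[2]:.2f} T {-f[:2]@t*r:.2f} p {p.round(4)} q6 {s['qpos'][5]:.2f}")
if __name__=='__main__': rep()
E
python3 h.py
```

```text
t: 4.88
ee_pos: [0.5842, -0.0711, 0.187]
orientation: [0.603, 0.798, -0.0, -0.0]
ft_force: [-1.1, -0.2, 0.3]
gripper_width: 0.0346
grip_force: 0.0
t 4.88 th -1.282 r 0.1482 z 0.1870 psi-th-pi -0.012 tilt [ 0. -0.] w 0.035 push -1.11 radial -0.12 fz 0.28 T -0.16 p [ 0.5842 -0.0711  0.187 ] q6 -0.45
```

```bash
python3 -m crank '[{"fingers":0.2,"tx":0.05,"ty":-0.2,"tz":-3.5,"wx":0,"wy":0,"wz":0},{"fingers":0.2,"tx":0,"ty":0,"tz":-3,"wx":0,"wy":0,"wz":0},{"fingers":0.2,"tx":0,"ty":0,"tz":-1.5,"wx":0,"wy":0,"wz":0},{"fingers":0.2,"tx":0,"ty":0,"tz":0,"wx":0,"wy":0,"wz":0}]';python3 h.py; python3 -m crank '[{"fingers":0.2,"tx":0,"ty":0,"tz":-1.5,"wx":0,"wy":0,"wz":0},{"fingers":0.2,"tx":0,"ty":0,"tz":-1.5,"wx":0,"wy":0,"wz":0},{"fingers":0.2,"tx":0,"ty":0,"tz":0,"wx":0,"wy":0,"wz":0}]'; python3 h.py
python3 - <<'E'
import numpy as np
# tangent chords, step 0.09 rad
for th in np.arange(-1.28,-2.6,-.09): print(round(th,2),(15*(np.cos(th-.09)-np.cos(th))).round(2),(15*(np.sin(th-.09)-np.sin(th))).round(2))
E
```

```text
t: 5.22
ee_pos: [0.5816, -0.0728, 0.104]
orientation: [0.607, 0.795, -0.001, -0.003]
ft_force: [-1.1, 0.5, -0.1]
gripper_width: 0.0346
grip_force: 0.0
t 5.22 th -1.302 r 0.1492 z 0.1040 psi-th-pi -0.002 tilt [ 0.003 -0.005] w 0.035 push -0.90 radial -0.79 fz -0.10 T -0.13 p [ 0.5816 -0.0728  0.104 ] q6 -0.44
t: 5.47
ee_pos: [0.5833, -0.0732, 0.0762]
orientation: [0.606, 0.795, -0.001, -0.001]
ft_force: [-1.0, 0.2, 0.2]
gripper_width: 0.0342
grip_force: 0.0
t 5.47 th -1.292 r 0.1499 z 0.0762 psi-th-pi -0.011 tilt [ 0.001 -0.002] w 0.034 push -0.93 radial -0.50 fz 0.23 T -0.14 p [ 0.5833 -0.0732  0.0762] q6 -0.44
-1.28 -1.31 -0.33
-1.37 -1.33 -0.21
-1.46 -1.35 -0.09
-1.55 -1.35 0.03
-1.64 -1.34 0.15
-1.73 -1.32 0.27
-1.82 -1.29 0.39
-1.91 -1.25 0.51
-2.0 -1.2 0.62
-2.09 -1.14 0.72
-2.18 -1.07 0.82
-2.27 -0.99 0.91
-2.36 -0.91 1.0
-2.45 -0.81 1.08
-2.54 -0.71 1.15
```

```bash
python3 -m crank '[{"fingers":0.2,"tx":-0.65,"ty":-0.15,"tz":0,"wx":0,"wy":0,"wz":-0.04},{"fingers":0.2,"tx":-0.65,"ty":-0.15,"tz":0,"wx":0,"wy":0,"wz":-0.05},{"fingers":0.2,"tx":-0.65,"ty":-0.1,"tz":0,"wx":0,"wy":0,"wz":-0.04},{"fingers":0.2,"tx":-0.65,"ty":-0.1,"tz":0,"wx":0,"wy":0,"wz":-0.05},{"fingers":0.2,"tx":0,"ty":0,"tz":0,"wx":0,"wy":0,"wz":0}]';python3 h.py; python3 -m crank '[{"fingers":0.2,"tx":-0.65,"ty":-0.05,"tz":0,"wx":0,"wy":0,"wz":-0.04},{"fingers":0.2,"tx":-0.65,"ty":-0.05,"tz":0,"wx":0,"wy":0,"wz":-0.05},{"fingers":0.2,"tx":-0.65,"ty":0,"tz":0,"wx":0,"wy":0,"wz":-0.04},{"fingers":0.2,"tx":-0.65,"ty":0.05,"tz":0,"wx":0,"wy":0,"wz":-0.05},{"fingers":0.2,"tx":0,"ty":0,"tz":0,"wx":0,"wy":0,"wz":0}]'; python3 h.py; python3 -m crank '[{"fingers":0.2,"tx":-0.65,"ty":0.05,"tz":0,"wx":0,"wy":0,"wz":-0.04},{"fingers":0.2,"tx":-0.65,"ty":0.1,"tz":0,"wx":0,"wy":0,"wz":-0.05},{"fingers":0.2,"tx":0,"ty":0,"tz":0,"wx":0,"wy":0,"wz":0}]'; python3 h.py
```

```text
t: 5.88
ee_pos: [0.5588, -0.0785, 0.079]
orientation: [0.676, 0.737, 0.001, 0.001]
ft_force: [6.4, 1.5, -1.9]
gripper_width: 0.0343
grip_force: 2.4
t 5.88 th -1.459 r 0.1505 z 0.0790 psi-th-pi -0.026 tilt [-0.     0.002] w 0.034 push 6.55 radial -0.73 fz -1.88 T 0.99 p [ 0.5588 -0.0785  0.079 ] q6 -0.28
t: 6.3
ee_pos: [0.533, -0.079, 0.0786]
orientation: [0.739, 0.674, 0.001, 0.001]
ft_force: [5.4, -0.4, -1.4]
gripper_width: 0.0343
grip_force: 2.6
t 6.30 th -1.631 r 0.1503 z 0.0786 psi-th-pi -0.032 tilt [-0.     0.002] w 0.034 push 5.40 radial 0.08 fz -1.40 T 0.81 p [ 0.533  -0.079   0.0786] q6 -0.11
t: 6.55
ee_pos: [0.5201, -0.0775, 0.0783]
orientation: [0.768, 0.641, 0.001, 0.001]
ft_force: [5.6, -1.2, 0.5]
gripper_width: 0.0339
grip_force: 2.7
t 6.55 th -1.717 r 0.1501 z 0.0783 psi-th-pi -0.034 tilt [-0.     0.002] w 0.034 push 5.71 radial 0.41 fz 0.48 T 0.86 p [ 0.5201 -0.0775  0.0783] q6 -0.03
```

```bash
python3 -m crank '[{"fingers":0.2,"tx":-0.66,"ty":0.13,"tz":0,"wx":0,"wy":0,"wz":-0.04},{"fingers":0.2,"tx":-0.65,"ty":0.15,"tz":0,"wx":0,"wy":0,"wz":-0.05},{"fingers":0.2,"tx":-0.65,"ty":0.18,"tz":0,"wx":0,"wy":0,"wz":-0.04},{"fingers":0.2,"tx":-0.64,"ty":0.2,"tz":0,"wx":0,"wy":0,"wz":-0.05},{"fingers":0.2,"tx":0,"ty":0,"tz":0,"wx":0,"wy":0,"wz":0}]';python3 h.py; python3 -m crank '[{"fingers":0.2,"tx":-0.63,"ty":0.24,"tz":0,"wx":0,"wy":0,"wz":-0.04},{"fingers":0.2,"tx":-0.62,"ty":0.26,"tz":0,"wx":0,"wy":0,"wz":-0.05},{"fingers":0.2,"tx":-0.61,"ty":0.29,"tz":0,"wx":0,"wy":0,"wz":-0.04},{"fingers":0.2,"tx":-0.6,"ty":0.31,"tz":0,"wx":0,"wy":0,"wz":-0.05},{"fingers":0.2,"tx":0,"ty":0,"tz":0,"wx":0,"wy":0,"wz":0}]'; python3 h.py
```

```text
t: 6.97
ee_pos: [0.4939, -0.0708, 0.078]
orientation: [0.822, 0.57, 0.0, 0.0]
ft_force: [4.8, -1.1, -0.4]
gripper_width: 0.034
grip_force: 2.6
t 6.97 th -1.898 r 0.1498 z 0.0780 psi-th-pi -0.032 tilt [0.    0.001] w 0.034 push 4.89 radial -0.52 fz -0.41 T 0.73 p [ 0.4939 -0.0708  0.078 ] q6 0.16
t: 7.38
ee_pos: [0.4695, -0.0598, 0.0778]
orientation: [0.87, 0.494, 0.0, 0.0]
ft_force: [5.7, -0.7, -0.5]
gripper_width: 0.0343
grip_force: 2.6
t 7.38 th -2.077 r 0.1496 z 0.0778 psi-th-pi -0.032 tilt [0.    0.001] w 0.034 push 5.32 radial -2.12 fz -0.47 T 0.80 p [ 0.4695 -0.0598  0.0778] q6 0.35
```

```bash
python3 -m crank '[{"fingers":0.2,"tx":-0.58,"ty":0.34,"tz":0,"wx":0,"wy":0,"wz":-0.04},{"fingers":0.2,"tx":-0.57,"ty":0.36,"tz":0,"wx":0,"wy":0,"wz":-0.05},{"fingers":0.2,"tx":-0.55,"ty":0.39,"tz":0,"wx":0,"wy":0,"wz":-0.04},{"fingers":0.2,"tx":-0.53,"ty":0.42,"tz":0,"wx":0,"wy":0,"wz":-0.05},{"fingers":0.2,"tx":0,"ty":0,"tz":0,"wx":0,"wy":0,"wz":0}]';python3 h.py; python3 -m crank '[{"fingers":0.2,"tx":-0.51,"ty":0.44,"tz":0,"wx":0,"wy":0,"wz":-0.04},{"fingers":0.2,"tx":-0.49,"ty":0.46,"tz":0,"wx":0,"wy":0,"wz":-0.05},{"fingers":0.2,"tx":0,"ty":0,"tz":0,"wx":0,"wy":0,"wz":0}]'; python3 h.py
```

```text
t: 7.8
ee_pos: [0.4472, -0.0446, 0.0777]
orientation: [0.91, 0.414, 0.0, 0.0]
ft_force: [5.3, -1.8, -1.3]
gripper_width: 0.0343
grip_force: 2.5
t 7.80 th -2.257 r 0.1495 z 0.0777 psi-th-pi -0.031 tilt [0.001 0.001] w 0.034 push 5.22 radial -1.93 fz -1.27 T 0.78 p [ 0.4472 -0.0446  0.0777] q6 0.55
t: 8.05
ee_pos: [0.4373, -0.0357, 0.0777]
orientation: [0.928, 0.373, 0.0, 0.0]
ft_force: [5.2, -3.0, -0.2]
gripper_width: 0.0344
grip_force: 2.6
t 8.05 th -2.347 r 0.1495 z 0.0777 psi-th-pi -0.031 tilt [0.001 0.001] w 0.034 push 5.81 radial -1.49 fz -0.19 T 0.87 p [ 0.4373 -0.0357  0.0777] q6 0.66
```

```bash
python3 - <<'E'
import numpy as np
th=-2.347
for i in range(21): print(i,round(th,3),(15*(np.cos(th+.1)-np.cos(th))).round(2),(15*(np.sin(th+.1)-np.sin(th))).round(2)); th+=.1
E
```

```text
0 -2.347 1.12 -1.0
1 -2.247 1.21 -0.88
2 -2.147 1.3 -0.75
3 -2.047 1.37 -0.62
4 -1.947 1.42 -0.48
5 -1.847 1.46 -0.34
6 -1.747 1.49 -0.19
7 -1.647 1.5 -0.04
8 -1.547 1.5 0.11
9 -1.447 1.48 0.26
10 -1.347 1.44 0.41
11 -1.247 1.4 0.55
12 -1.147 1.33 0.68
13 -1.047 1.26 0.81
14 -0.947 1.17 0.94
15 -0.847 1.07 1.05
16 -0.747 0.96 1.15
17 -0.647 0.84 1.24
18 -0.547 0.71 1.32
19 -0.447 0.58 1.38
20 -0.347 0.44 1.43
```

```bash
python3 -m crank '[{"fingers":0.2,"tx":1.12,"ty":-1.0,"tz":0,"wx":0,"wy":0,"wz":0.1},{"fingers":0.2,"tx":1.21,"ty":-0.88,"tz":0,"wx":0,"wy":0,"wz":0.1},{"fingers":0.2,"tx":1.3,"ty":-0.75,"tz":0,"wx":0,"wy":0,"wz":0.1},{"fingers":0.2,"tx":1.37,"ty":-0.62,"tz":0,"wx":0,"wy":0,"wz":0.1},{"fingers":0.2,"tx":1.42,"ty":-0.48,"tz":0,"wx":0,"wy":0,"wz":0.1}]'; python3 h.py;python3 -m crank '[{"fingers":0.2,"tx":1.46,"ty":-0.34,"tz":0,"wx":0,"wy":0,"wz":0.1},{"fingers":0.2,"tx":1.49,"ty":-0.19,"tz":0,"wx":0,"wy":0,"wz":0.1},{"fingers":0.2,"tx":1.5,"ty":-0.04,"tz":0,"wx":0,"wy":0,"wz":0.1},{"fingers":0.2,"tx":1.5,"ty":0.11,"tz":0,"wx":0,"wy":0,"wz":0.1},{"fingers":0.2,"tx":1.48,"ty":0.26,"tz":0,"wx":0,"wy":0,"wz":0.1}]'; python3 h.py; python3 -m crank '[{"fingers":0.2,"tx":1.44,"ty":0.41,"tz":0,"wx":0,"wy":0,"wz":0.1},{"fingers":0.2,"tx":1.4,"ty":0.55,"tz":0,"wx":0,"wy":0,"wz":0.1},{"fingers":0.2,"tx":1.33,"ty":0.68,"tz":0,"wx":0,"wy":0,"wz":0.1},{"fingers":0.2,"tx":1.26,"ty":0.81,"tz":0,"wx":0,"wy":0,"wz":0.1},{"fingers":0.2,"tx":1.17,"ty":0.94,"tz":0,"wx":0,"wy":0,"wz":0.1},{"fingers":0.2,"tx":0,"ty":0,"tz":0,"wx":0,"wy":0,"wz":0}]'; python3 h.py
```

```text
t: 8.47
ee_pos: [0.5012, -0.0738, 0.0774]
orientation: [0.805, 0.594, -0.001, -0.001]
ft_force: [-0.4, 0.3, -0.5]
gripper_width: 0.0337
grip_force: 0.2
t 8.47 th -1.845 r 0.1504 z 0.0774 psi-th-pi -0.025 tilt [-0.    -0.001] w 0.034 push -0.44 radial -0.17 fz -0.51 T -0.07 p [ 0.5012 -0.0738  0.0774] q6 0.09
t: 8.88
ee_pos: [0.5756, -0.0755, 0.0773]
orientation: [0.633, 0.774, -0.0, -0.001]
ft_force: [-0.8, -0.7, 0.1]
gripper_width: 0.0334
grip_force: 0.4
t 8.88 th -1.345 r 0.1503 z 0.0773 psi-th-pi -0.025 tilt [ 0.    -0.001] w 0.033 push -0.94 radial 0.51 fz 0.07 T -0.14 p [ 0.5756 -0.0755  0.0773] q6 -0.38
t: 9.38
ee_pos: [0.6431, -0.0401, 0.0774]
orientation: [0.421, 0.907, 0.0, 0.0]
ft_force: [-1.6, -0.1, -0.4]
gripper_width: 0.0342
grip_force: 0.0
t 9.38 th -0.832 r 0.1502 z 0.0774 psi-th-pi -0.036 tilt [-0.     0.001] w 0.034 push -1.24 radial -1.03 fz -0.39 T -0.19 p [ 0.6431 -0.0401  0.0774] q6 -0.81
```

```bash
python3 -m crank '[{"fingers":0.2,"tx":1.07,"ty":1.05,"tz":0,"wx":0,"wy":0,"wz":0.11},{"fingers":0.2,"tx":0.96,"ty":1.15,"tz":0,"wx":0,"wy":0,"wz":0.11},{"fingers":0.2,"tx":0.84,"ty":1.24,"tz":0,"wx":0,"wy":0,"wz":0.11},{"fingers":0.2,"tx":0.71,"ty":1.32,"tz":0,"wx":0,"wy":0,"wz":0.1},{"fingers":0.2,"tx":0,"ty":0,"tz":0,"wx":0,"wy":0,"wz":0}]'; python3 h.py
python3 - <<'E'
from h import *
c=cap('top');cv2.imwrite('pics/t3.png',cv2.resize(c['img'][110:210,250:370],None,fx=5,fy=5,interpolation=cv2.INTER_CUBIC))
th=-.44
for i in range(24): print(round(th,2),(15*(np.cos(th-.08)-np.cos(th))).round(2),(15*(np.sin(th-.08)-np.sin(th))).round(2)); th-=.08
E
```

```text
t: 9.8
ee_pos: [0.6775, 0.0079, 0.0773]
orientation: [0.219, 0.976, 0.0, -0.0]
ft_force: [-0.2, -0.3, -0.2]
gripper_width: 0.034
grip_force: 0.0
t 9.80 th -0.436 r 0.1494 z 0.0773 psi-th-pi -0.006 tilt [0. 0.] w 0.034 push -0.35 radial -0.02 fz -0.18 T -0.05 p [0.6775 0.0079 0.0773] q6 -1.16
-0.44 -0.55 -1.06
-0.52 -0.64 -1.02
-0.6 -0.72 -0.96
-0.68 -0.79 -0.9
-0.76 -0.86 -0.84
-0.84 -0.92 -0.76
-0.92 -0.98 -0.69
-1.0 -1.03 -0.61
-1.08 -1.08 -0.52
-1.16 -1.12 -0.43
-1.24 -1.15 -0.34
-1.32 -1.17 -0.25
-1.4 -1.19 -0.16
-1.48 -1.2 -0.06
-1.56 -1.2 0.04
-1.64 -1.19 0.13
-1.72 -1.18 0.23
-1.8 -1.16 0.32
-1.88 -1.13 0.41
-1.96 -1.09 0.5
-2.04 -1.05 0.58
-2.12 -1.0 0.67
-2.2 -0.94 0.74
-2.28 -0.88 0.82
```

View pics/t3.png

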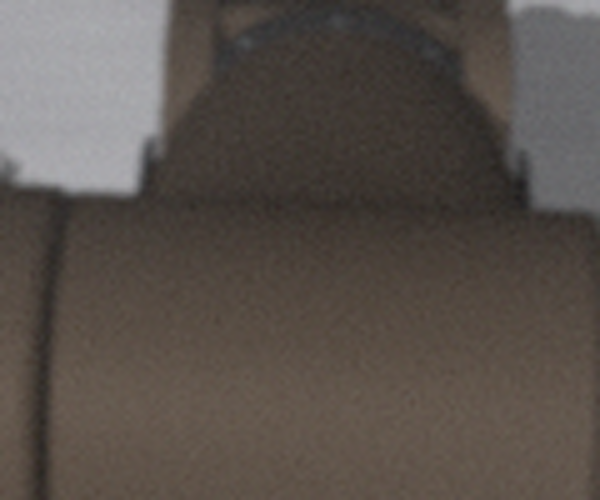

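The arm hides the wrench in this view, so I'll work by the forces instead. Second clockwise stroke:

```bash
python3 -m crank '[{"fingers":0.2,"tx":-0.55,"ty":-1.06,"tz":0,"wx":0,"wy":0,"wz":-0.08},{"fingers":0.2,"tx":-0.64,"ty":-1.02,"tz":0,"wx":0,"wy":0,"wz":-0.08},{"fingers":0.2,"tx":-0.72,"ty":-0.96,"tz":0,"wx":0,"wy":0,"wz":-0.08},{"fingers":0.2,"tx":-0.79,"ty":-0.9,"tz":0,"wx":0,"wy":0,"wz":-0.08},{"fingers":0.2,"tx":-0.86,"ty":-0.84,"tz":0,"wx":0,"wy":0,"wz":-0.08},{"fingers":0.2,"tx":0,"ty":0,"tz":0,"wx":0,"wy":0,"wz":0}]'; python3 h.py;python3 -m crank '[{"fingers":0.2,"tx":-0.92,"ty":-0.76,"tz":0,"wx":0,"wy":0,"wz":-0.08},{"fingers":0.2,"tx":-0.98,"ty":-0.69,"tz":0,"wx":0,"wy":0,"wz":-0.08},{"fingers":0.2,"tx":0,"ty":0,"tz":0,"wx":0,"wy":0,"wz":0}]'; python3 h.py; python3 -m crank '[{"fingers":0.2,"tx":-1.03,"ty":-0.61,"tz":0,"wx":0,"wy":0,"wz":-0.08},{"fingers":0.2,"tx":-1.08,"ty":-0.52,"tz":0,"wx":0,"wy":0,"wz":-0.08},{"fingers":0.2,"tx":0,"ty":0,"tz":0,"wx":0,"wy":0,"wz":0}]'; python3 h.py
```

```text
t: 10.35
ee_pos: [0.6395, -0.0431, 0.0772]
orientation: [0.416, 0.909, -0.0, -0.001]
ft_force: [2.8, 4.5, -3.7]
gripper_width: 0.0344
grip_force: 2.7
t 10.35 th -0.864 r 0.1501 z 0.0772 psi-th-pi 0.006 tilt [ 0.001 -0.001] w 0.034 push 5.08 radial -1.62 fz -3.66 T 0.76 p [ 0.6395 -0.0431  0.0772] q6 -0.83
t: 10.6
ee_pos: [0.6213, -0.0568, 0.0773]
orientation: [0.486, 0.874, -0.0, -0.0]
ft_force: [4.8, 3.6, -3.7]
gripper_width: 0.0341
grip_force: 3.1
t 10.60 th -1.016 r 0.1504 z 0.0773 psi-th-pi 0.002 tilt [ 0. -0.] w 0.034 push 5.94 radial -0.51 fz -3.69 T 0.89 p [ 0.6213 -0.0568  0.0773] q6 -0.70
t: 10.85
ee_pos: [0.6008, -0.0678, 0.0775]
orientation: [0.553, 0.833, 0.0, 0.0]
ft_force: [8.1, 3.1, -3.2]
gripper_width: 0.0343
grip_force: 3.5
t 10.85 th -1.170 r 0.1508 z 0.0775 psi-th-pi -0.002 tilt [-0.  0.] w 0.034 push 8.68 radial 0.31 fz -3.18 T 1.31 p [ 0.6008 -0.0678  0.0775] q6 -0.56
```

```bash
for i in 1 2 3 4; do python3 -m crank '[{"fingers":0.2,"tx":0,"ty":0,"tz":0,"wx":0,"wy":0,"wz":0}]'>/dev/null; python3 h.py; done
```

```text
t 10.93 th -1.162 r 0.1508 z 0.0776 psi-th-pi -0.004 tilt [-0.     0.001] w 0.034 push 7.11 radial -1.40 fz -3.92 T 1.07 p [ 0.6019 -0.0674  0.0776] q6 -0.57
t 11.02 th -1.160 r 0.1508 z 0.0776 psi-th-pi -0.006 tilt [-0.001  0.001] w 0.034 push 6.73 radial -0.94 fz -3.01 T 1.01 p [ 0.6022 -0.0672  0.0776] q6 -0.57
t 11.10 th -1.159 r 0.1507 z 0.0776 psi-th-pi -0.007 tilt [-0.001  0.001] w 0.034 push 6.26 radial -0.41 fz -3.25 T 0.94 p [ 0.6024 -0.0671  0.0776] q6 -0.57
t 11.18 th -1.158 r 0.1507 z 0.0775 psi-th-pi -0.007 tilt [-0.001  0.001] w 0.034 push 5.97 radial -0.79 fz -1.88 T 0.90 p [ 0.6024 -0.0671  0.0775] q6 -0.57
```

```bash
python3 -m crank '[{"fingers":0.2,"tx":-0.56,"ty":-0.21,"tz":0,"wx":0,"wy":0,"wz":-0.04}]'>/dev/null; python3 h.py;  python3 -m crank '[{"fingers":0.2,"tx":-0.57,"ty":-0.19,"tz":0,"wx":0,"wy":0,"wz":-0.04}]'>/dev/null; python3 h.py;  python3 -m crank '[{"fingers":0.2,"tx":-0.58,"ty":-0.17,"tz":0,"wx":0,"wy":0,"wz":-0.04}]'>/dev/null; python3 h.py;  python3 -m crank '[{"fingers":0.2,"tx":-0.58,"ty":-0.15,"tz":0,"wx":0,"wy":0,"wz":-0.04}]'>/dev/null; python3 h.py;
```

```text
t 11.27 th -1.191 r 0.1506 z 0.0776 psi-th-pi -0.013 tilt [-0.001  0.002] w 0.034 push 9.55 radial -0.15 fz -3.31 T 1.44 p [ 0.5979 -0.0689  0.0776] q6 -0.53
t 11.35 th -1.233 r 0.1505 z 0.0776 psi-th-pi -0.013 tilt [-0.001  0.002] w 0.034 push 9.56 radial 0.19 fz -6.02 T 1.44 p [ 0.5918 -0.0711  0.0776] q6 -0.49
t 11.43 th -1.274 r 0.1505 z 0.0776 psi-th-pi -0.013 tilt [-0.001  0.003] w 0.034 push 10.72 radial 0.77 fz -5.07 T 1.61 p [ 0.586  -0.0729  0.0776] q6 -0.46
t 11.52 th -1.314 r 0.1505 z 0.0776 psi-th-pi -0.013 tilt [-0.001  0.003] w 0.034 push 10.70 radial 0.23 fz -4.84 T 1.61 p [ 0.5802 -0.0745  0.0776] q6 -0.42
```

```bash
for i in 1 2 3 4 5; do python3 -m crank '[{"fingers":0.2,"tx":0,"ty":0,"tz":0,"wx":0,"wy":0,"wz":0}]'>/dev/null; python3 h.py|cut -c1-140; done
```

```text
t 11.60 th -1.320 r 0.1505 z 0.0776 psi-th-pi -0.008 tilt [-0.001  0.002] w 0.035 push 9.29 radial 1.94 fz -5.47 T 1.40 p [ 0.5794 -0.0748  
t 11.68 th -1.316 r 0.1505 z 0.0777 psi-th-pi -0.010 tilt [-0.001  0.002] w 0.034 push 8.30 radial 0.46 fz -4.75 T 1.25 p [ 0.5799 -0.0747  
t 11.77 th -1.315 r 0.1505 z 0.0777 psi-th-pi -0.010 tilt [-0.001  0.002] w 0.034 push 7.74 radial 0.48 fz -4.60 T 1.16 p [ 0.5801 -0.0746  
t 11.85 th -1.315 r 0.1505 z 0.0776 psi-th-pi -0.011 tilt [-0.001  0.002] w 0.034 push 8.73 radial 0.04 fz -4.16 T 1.31 p [ 0.5801 -0.0745  
t 11.93 th -1.314 r 0.1505 z 0.0777 psi-th-pi -0.011 tilt [-0.001  0.002] w 0.034 push 7.92 radial 1.05 fz -3.57 T 1.19 p [ 0.5802 -0.0746
```

```bash
for i in 1 2 3 ; do python3 -m crank '[{"fingers":0.2,"tx":-0.145,"ty":-0.03,"tz":0,"wx":0,"wy":0,"wz":-0.01}]'>/dev/null; python3 h.py|cut -c1-140;  done;  python3 -m crank '[{"fingers":0.2,"tx":-0.145,"ty":-0.03,"tz":0,"wx":0,"wy":0,"wz":-0.01},{"fingers":0.2,"tx":-0.145,"ty":-0.03,"tz":0,"wx":0,"wy":0,"wz":-0.01}]' >/dev/null; python3 h.py|cut -c1-140
```

```text
t 12.02 th -1.322 r 0.1504 z 0.0777 psi-th-pi -0.013 tilt [-0.001  0.003] w 0.034 push 10.46 radial -0.28 fz -5.22 T 1.57 p [ 0.579  -0.0748
t 12.10 th -1.332 r 0.1504 z 0.0777 psi-th-pi -0.013 tilt [-0.001  0.003] w 0.034 push 10.44 radial 1.48 fz -6.16 T 1.57 p [ 0.5775 -0.0751 
t 12.18 th -1.342 r 0.1504 z 0.0777 psi-th-pi -0.014 tilt [-0.001  0.003] w 0.034 push 11.41 radial 0.13 fz -6.36 T 1.72 p [ 0.5761 -0.0754 
t 12.35 th -1.361 r 0.1504 z 0.0777 psi-th-pi -0.014 tilt [-0.001  0.003] w 0.034 push 10.53 radial 0.64 fz -6.63 T 1.58 p [ 0.5733 -0.0761
```

Slow turning now takes about 1.55–1.6 N m (mean push about 10.6 N), so I'll stop here. I'll centre the fingers around the grip, lift off and check.

```bash
python3 -m crank '[{"fingers":0.2,"tx":0.4,"ty":0.08,"tz":0,"wx":0,"wy":0,"wz":0},{"fingers":0.2,"tx":0.4,"ty":0.08,"tz":0,"wx":0,"wy":0,"wz":0},{"fingers":0.2,"tx":0,"ty":0,"tz":0,"wx":0,"wy":0,"wz":0}]'; python3 h.py; python3 -m crank '[{"fingers":0.2,"tx":0,"ty":0,"tz":1,"wx":0,"wy":0,"wz":0},{"fingers":0.2,"tx":0,"ty":0,"tz":2,"wx":0,"wy":0,"wz":0},{"fingers":0.2,"tx":0,"ty":0,"tz":3,"wx":0,"wy":0,"wz":0},{"fingers":0.2,"tx":0,"ty":0,"tz":3,"wx":0,"wy":0,"wz":0},{"fingers":0.2,"tx":0,"ty":0,"tz":3,"wx":0,"wy":0,"wz":0},{"fingers":0.2,"tx":0,"ty":-3,"tz":1,"wx":0,"wy":0,"wz":0},{"fingers":0.2,"tx":-1,"ty":-3.5,"tz":0,"wx":0,"wy":0,"wz":0},{"fingers":0.2,"tx":-1,"ty":-3.5,"tz":0,"wx":0,"wy":0,"wz":0},{"fingers":0.2,"tx":-1,"ty":-3.5,"tz":0,"wx":0,"wy":0,"wz":0},{"fingers":0.2,"tx":-1,"ty":-3.5,"tz":0,"wx":0,"wy":0,"wz":0}]'; python3 -m crank '[{"fingers":0.2,"tx":-1,"ty":-3.5,"tz":0,"wx":0,"wy":0,"wz":0},{"fingers":0.2,"tx":-1,"ty":-3.5,"tz":0,"wx":0,"wy":0,"wz":0},{"fingers":0.2,"tx":-1,"ty":-3.5,"tz":0,"wx":0,"wy":0,"wz":0},{"fingers":0.2,"tx":-1,"ty":-3.5,"tz":0,"wx":0,"wy":0,"wz":0},{"fingers":0.2,"tx":0,"ty":0,"tz":0,"wx":0,"wy":0,"wz":0}]'
python3 - <<'E'
from h import *
c=cap('top');d=cap('side');t0=np.load('top0.npz')
a=cv2.resize(c['img'][145:205,255:365],None,fx=4,fy=4,interpolation=cv2.INTER_CUBIC)
a0=cv2.resize(t0['img'][145:205,255:365],None,fx=4,fy=4,interpolation=cv2.INTER_CUBIC)
b=cv2.resize(d['img'][160:260,235:315],None,fx=4.2,fy=4.8,interpolation=cv2.INTER_CUBIC)
cv2.imwrite('pics/v4.png',np.hstack([np.vstack([a0,a]),b]))
P=pts(c);P0=t0['P']
for n,Q in(('0',P0),('1',P)):
    m=(abs(Q[...,0]-.55)<.04)&(abs(Q[...,1]-.12)<.08)&(Q[...,2]>.1)&(Q[...,2]<.114);print(n,np.median(Q[m][:,2]),m.sum())
E
```

```text
t: 12.6
ee_pos: [0.5808, -0.0741, 0.0776]
orientation: [0.635, 0.773, 0.0, 0.001]
ft_force: [5.2, 4.6, -1.3]
gripper_width: 0.0347
grip_force: 3.2
t 12.60 th -1.309 r 0.1502 z 0.0776 psi-th-pi -0.066 tilt [-0.     0.002] w 0.035 push 6.17 radial -3.11 fz -1.33 T 0.93 p [ 0.5808 -0.0741  0.0776] q6 -0.37
t: 13.43
ee_pos: [0.5384, -0.2458, 0.2077]
orientation: [0.635, 0.773, -0.0, -0.0]
ft_force: [1.2, -0.3, 1.7]
gripper_width: 0.0342
grip_force: 0.0
t: 13.85
ee_pos: [0.4973, -0.3902, 0.2075]
orientation: [0.636, 0.772, -0.001, 0.001]
ft_force: [-0.9, 0.4, -0.7]
gripper_width: 0.0343
grip_force: 0.0
0 0.1089361843330664 162
1 0.10569613939220224 163
```

View pics/v4.png

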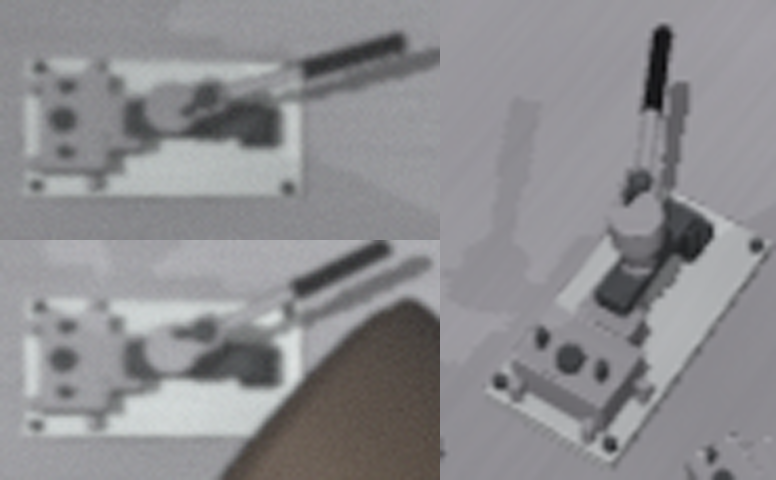

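The tab is still on the tighten side and the die has not moved, but the handle looks further counterclockwise than expected. I'll measure its angle, plus the die and the bystanders.

```bash
cat > ang.py <<'E'
from h import *
for n in('top','side'):
    c=cap(n);I=c['img'];P=pts(c);D0=np.load(n+'0.npz')
    for nm,Q,im in(('before',D0['P'],D0['img']),('now',P,I)):
        g=im.max(2)
        roi=(Q[...,0]>.5)&(Q[...,0]<.72)&(Q[...,1]>-.14)&(Q[...,1]<.02)&(Q[...,2]>.085)&(Q[...,2]<.112)
        h=Q[roi][:,:2].astype(np.float32)
        vx,vy,x0,y0=cv2.fitLine(h,cv2.DIST_HUBER,0,.001,.001).ravel()
        if vy>0:vx,vy=-vx,-vy
        dm=(Q[...,2]>.036)&(Q[...,2]<.047)&(abs(Q[...,0]-.54)<.06)&(Q[...,1]>.09)&(Q[...,1]<.2)
        hs=cv2.cvtColor(im,cv2.COLOR_BGR2HSV);o=[]
        for lo,hi in(((40,90,40),(85,255,255)),((105,120,50),(130,255,255))):
            m=cv2.inRange(hs,lo,hi)>0
            m&=(Q[...,0]>.3)&(Q[...,0]<.75)&(abs(Q[...,1])<.4)
            o.append(Q[m].mean(0).round(4))
        print(n,nm,'angle',np.arctan2(vy,vx).round(3),len(h),'die',Q[dm].mean(0).round(4),dm.sum(),'pliers,bowl',o)
E
python3 ang.py
```

```text
top before angle -1.278 212 die [0.5427 0.1467 0.0417] 443 pliers,bowl [array([ 0.5753, -0.3763,  0.0129]), array([0.3315, 0.3273, 0.0183])]
top now angle -1.115 203 die [0.5426 0.1465 0.0418] 446 pliers,bowl [array([ 0.5696, -0.374 ,  0.0247]), array([0.3318, 0.3278, 0.0183])]
side before angle -1.279 137 die [0.5412 0.1462 0.042 ] 387 pliers,bowl [array([ 0.569 , -0.3754,  0.0112]), array([0.3345, 0.3127, 0.0215])]
side now angle -1.11 133 die [0.5407 0.1471 0.0423] 397 pliers,bowl [array([ 0.5686, -0.3763,  0.0114]), array([0.3343, 0.313 , 0.0215])]
```

The die, bowl and pliers are where they were. The handle rests at -1.11 instead of about -1.31, which is either free play or the bolt running back. I'll re-engage and feel where the resistance resumes.

```bash
python3 -m crank '[{"fingers":0.2,"tx":1.1,"ty":3.27,"tz":0,"wx":0,"wy":0,"wz":0.03},{"fingers":0.2,"tx":1.12,"ty":3.27,"tz":0,"wx":0,"wy":0,"wz":0.03},{"fingers":0.2,"tx":1.12,"ty":3.27,"tz":0,"wx":0,"wy":0,"wz":0.03},{"fingers":0.2,"tx":1.12,"ty":3.27,"tz":0,"wx":0,"wy":0,"wz":0.03},{"fingers":0.2,"tx":1.12,"ty":3.27,"tz":0,"wx":0,"wy":0,"wz":0.03},{"fingers":0.2,"tx":1.12,"ty":3.27,"tz":0,"wx":0,"wy":0,"wz":0.03},{"fingers":0.2,"tx":1.12,"ty":3.27,"tz":0,"wx":0,"wy":0,"wz":0.03},{"fingers":0.2,"tx":1.12,"ty":3.27,"tz":0,"wx":0,"wy":0,"wz":0.03},{"fingers":0.2,"tx":1.12,"ty":3.27,"tz":0,"wx":0,"wy":0,"wz":0.03},{"fingers":0.2,"tx":1.12,"ty":3.27,"tz":0,"wx":0,"wy":0,"wz":0}]'; python3 -m crank '[{"fingers":0.2,"tx":0,"ty":0,"tz":-2,"wx":0,"wy":0,"wz":0},{"fingers":0.2,"tx":0,"ty":0,"tz":-2,"wx":0,"wy":0,"wz":0},{"fingers":0.2,"tx":0,"ty":0,"tz":-2,"wx":0,"wy":0,"wz":0},{"fingers":0.2,"tx":0,"ty":0,"tz":0,"wx":0,"wy":0,"wz":0},{"fingers":0.2,"tx":0,"ty":0,"tz":0,"wx":0,"wy":0,"wz":0}]'; python3 h.py
```

```text
t: 14.88
ee_pos: [0.6108, -0.054, 0.2076]
orientation: [0.524, 0.851, -0.0, -0.0]
ft_force: [-0.7, 0.0, 0.3]
gripper_width: 0.0341
grip_force: 0.0
t: 15.3
ee_pos: [0.61, -0.056, 0.1469]
orientation: [0.526, 0.851, -0.0, -0.001]
ft_force: [-0.0, -0.6, 0.4]
gripper_width: 0.0343
grip_force: 0.0
t 15.30 th -1.079 r 0.1441 z 0.1469 psi-th-pi -0.028 tilt [ 0.001 -0.002] w 0.034 push -0.31 radial 0.50 fz 0.39 T -0.04 p [ 0.61   -0.056   0.1469] q6 -0.60
```

```bash
python3 -m crank '[{"fingers":0.2,"tx":-0.15,"ty":-0.75,"tz":-1,"wx":0,"wy":0,"wz":0},{"fingers":0.2,"tx":0,"ty":0,"tz":-1.5,"wx":0,"wy":0,"wz":0},{"fingers":0.2,"tx":0,"ty":0,"tz":-1.5,"wx":0,"wy":0,"wz":0},{"fingers":0.2,"tx":0,"ty":0,"tz":-1.5,"wx":0,"wy":0,"wz":0},{"fingers":0.2,"tx":0,"ty":0,"tz":-1.5,"wx":0,"wy":0,"wz":0},{"fingers":0.2,"tx":0,"ty":0,"tz":0,"wx":0,"wy":0,"wz":0}]'>/dev/null; python3 h.py; for i in 1 2 3 4 5 6; do python3 -m crank '[{"fingers":0.2,"tx":-0.27,"ty":-0.13,"tz":0,"wx":0,"wy":0,"wz":-0.02}]'>/dev/null; python3 h.py|cut -c1-140; done
```

```text
t 15.80 th -1.118 r 0.1514 z 0.0756 psi-th-pi 0.008 tilt [ 0.001 -0.002] w 0.034 push -0.21 radial -0.31 fz -0.08 T -0.03 p [ 0.6083 -0.0651  0.0756] q6 -0.62
t 15.88 th -1.130 r 0.1519 z 0.0776 psi-th-pi 0.000 tilt [-0.  0.] w 0.034 push -0.65 radial -0.30 fz 0.38 T -0.10 p [ 0.6069 -0.0664  0.077
t 15.97 th -1.148 r 0.1522 z 0.0784 psi-th-pi -0.003 tilt [-0.001  0.001] w 0.034 push -0.13 radial -0.54 fz 0.02 T -0.02 p [ 0.6044 -0.0678
t 16.05 th -1.168 r 0.1522 z 0.0785 psi-th-pi -0.004 tilt [-0.001  0.001] w 0.034 push 1.36 radial 0.01 fz 0.50 T 0.21 p [ 0.6017 -0.0691  0
t 16.13 th -1.189 r 0.1523 z 0.0784 psi-th-pi -0.003 tilt [-0.001  0.001] w 0.034 push -0.20 radial -0.34 fz 0.52 T -0.03 p [ 0.5988 -0.0704
t 16.22 th -1.209 r 0.1524 z 0.0781 psi-th-pi -0.003 tilt [-0.001  0.001] w 0.035 push 1.11 radial -0.74 fz 0.38 T 0.17 p [ 0.5959 -0.0716  
t 16.30 th -1.229 r 0.1526 z 0.0778 psi-th-pi -0.002 tilt [-0.     0.001] w 0.034 push 1.01 radial -0.44 fz 1.00 T 0.15 p [ 0.5931 -0.0728
```

```bash
for i in 1 2 3 ; do python3 -m crank '[{"fingers":0.2,"tx":-0.28,"ty":-0.1,"tz":0,"wx":0,"wy":0,"wz":-0.02}]'>/dev/null; python3 h.py|cut -c1-140; done;  for i in 1 2 3; do python3 -m crank '[{"fingers":0.2,"tx":-0.14,"ty":-0.04,"tz":0,"wx":0,"wy":0,"wz":-0.01}]'>/dev/null; python3 h.py|cut -c1-140; done
```

```text
t 16.38 th -1.248 r 0.1526 z 0.0776 psi-th-pi -0.003 tilt [-0.     0.001] w 0.034 push 1.71 radial -1.50 fz 1.92 T 0.26 p [ 0.5904 -0.0737  
t 16.47 th -1.267 r 0.1526 z 0.0776 psi-th-pi -0.005 tilt [-0.     0.001] w 0.034 push 3.67 radial -1.88 fz 1.67 T 0.56 p [ 0.5877 -0.0746  
t 16.55 th -1.285 r 0.1527 z 0.0775 psi-th-pi -0.006 tilt [-0.     0.001] w 0.034 push 5.18 radial -3.25 fz 1.44 T 0.79 p [ 0.585  -0.0755  
t 16.63 th -1.295 r 0.1527 z 0.0775 psi-th-pi -0.006 tilt [-0.     0.001] w 0.034 push 4.46 radial -3.33 fz 2.77 T 0.68 p [ 0.5835 -0.076   
t 16.72 th -1.303 r 0.1527 z 0.0775 psi-th-pi -0.008 tilt [-0.     0.001] w 0.034 push 6.48 radial -3.26 fz 0.91 T 0.99 p [ 0.5824 -0.0763  
t 16.80 th -1.311 r 0.1527 z 0.0775 psi-th-pi -0.009 tilt [-0.     0.001] w 0.035 push 6.68 radial -4.10 fz 2.44 T 1.02 p [ 0.5811 -0.0766
```

The resistance resumes elastically just where it was left, so the bolt has held. I'll bring it up to 10 N once more as the final check.

```bash
for i in 1 2 3 4 5; do python3 -m crank '[{"fingers":0.2,"tx":-0.145,"ty":-0.035,"tz":0,"wx":0,"wy":0,"wz":-0.01}]'>/dev/null; python3 h.py|cut -c1-140; done
```

```text
t 16.88 th -1.321 r 0.1526 z 0.0776 psi-th-pi -0.010 tilt [-0.     0.002] w 0.034 push 7.47 radial -4.70 fz 2.77 T 1.14 p [ 0.5798 -0.0769  
t 16.97 th -1.330 r 0.1526 z 0.0776 psi-th-pi -0.011 tilt [-0.     0.002] w 0.034 push 6.61 radial -4.06 fz 1.41 T 1.01 p [ 0.5784 -0.0772  
t 17.05 th -1.339 r 0.1526 z 0.0776 psi-th-pi -0.012 tilt [-0.     0.002] w 0.034 push 8.81 radial -5.26 fz 1.34 T 1.34 p [ 0.5771 -0.0775  
t 17.13 th -1.348 r 0.1526 z 0.0776 psi-th-pi -0.013 tilt [-0.     0.002] w 0.035 push 8.45 radial -6.51 fz 1.46 T 1.29 p [ 0.5758 -0.0778  
t 17.22 th -1.357 r 0.1526 z 0.0776 psi-th-pi -0.014 tilt [-0.     0.002] w 0.035 push 8.50 radial -7.05 fz 0.03 T 1.30 p [ 0.5744 -0.0781
```

```bash
for i in 1 2 3; do python3 -m crank '[{"fingers":0.2,"tx":-0.145,"ty":-0.02,"tz":0,"wx":0,"wy":0,"wz":-0.01}]'>/dev/null; python3 h.py|cut -c1-140; done
```

```text
t 17.30 th -1.366 r 0.1525 z 0.0776 psi-th-pi -0.015 tilt [-0.     0.003] w 0.034 push 9.72 radial -5.80 fz 0.19 T 1.48 p [ 0.5731 -0.0783  
t 17.38 th -1.375 r 0.1525 z 0.0776 psi-th-pi -0.016 tilt [-0.     0.003] w 0.034 push 10.17 radial -5.12 fz -0.31 T 1.55 p [ 0.5717 -0.0786
t 17.47 th -1.385 r 0.1525 z 0.0776 psi-th-pi -0.016 tilt [-0.     0.003] w 0.034 push 10.51 radial -5.76 fz -0.72 T 1.60 p [ 0.5702 -0.0788
```

That confirms 10–10.5 N (about 1.5–1.6 N m). Now I'll ease off gently along the arc, lift and leave.

```bash
python3 -m crank '[{"fingers":0.2,"tx":0.5,"ty":0.1,"tz":0,"wx":0,"wy":0,"wz":0.035},{"fingers":0.2,"tx":0.5,"ty":0.11,"tz":0,"wx":0,"wy":0,"wz":0.035},{"fingers":0.2,"tx":0.5,"ty":0.13,"tz":0,"wx":0,"wy":0,"wz":0.035},{"fingers":0.2,"tx":0.5,"ty":0.15,"tz":0,"wx":0,"wy":0,"wz":0.035},{"fingers":0.2,"tx":0,"ty":0,"tz":0,"wx":0,"wy":0,"wz":0}]'>/dev/null; python3 h.py; python3 -m crank '[{"fingers":0.2,"tx":0.4,"ty":0.15,"tz":0,"wx":0,"wy":0,"wz":0.02},{"fingers":0.2,"tx":0.3,"ty":0.1,"tz":0,"wx":0,"wy":0,"wz":0.02},{"fingers":0.2,"tx":0,"ty":0,"tz":0,"wx":0,"wy":0,"wz":0}]'>/dev/null; python3 h.py
```

```text
t 17.88 th -1.255 r 0.1527 z 0.0772 psi-th-pi -0.003 tilt [-0.  0.] w 0.034 push 0.32 radial -0.16 fz 0.64 T 0.05 p [ 0.5895 -0.0742  0.0772] q6 -0.49
t 18.13 th -1.207 r 0.1526 z 0.0772 psi-th-pi -0.011 tilt [-0.  0.] w 0.034 push 0.50 radial 0.38 fz 0.66 T 0.08 p [ 0.5962 -0.0717  0.0772] q6 -0.52
```

```bash
python3 -m crank '[{"fingers":0.2,"tx":0,"ty":0,"tz":1,"wx":0,"wy":0,"wz":0},{"fingers":0.2,"tx":0,"ty":0,"tz":2,"wx":0,"wy":0,"wz":0},{"fingers":0.2,"tx":0,"ty":0,"tz":3,"wx":0,"wy":0,"wz":0},{"fingers":0.2,"tx":0,"ty":0,"tz":3,"wx":0,"wy":0,"wz":0},{"fingers":0.2,"tx":0,"ty":0,"tz":3,"wx":0,"wy":0,"wz":0},{"fingers":0.2,"tx":0,"ty":-3,"tz":1,"wx":0,"wy":0,"wz":0},{"fingers":0.2,"tx":-1,"ty":-3.5,"tz":0,"wx":0,"wy":0,"wz":0},{"fingers":0.2,"tx":-1,"ty":-3.5,"tz":0,"wx":0,"wy":0,"wz":0},{"fingers":0.2,"tx":-1,"ty":-3.5,"tz":0,"wx":0,"wy":0,"wz":0},{"fingers":0.2,"tx":-1,"ty":-3.5,"tz":0,"wx":0,"wy":0,"wz":0}]'; python3 -m crank '[{"fingers":0.2,"tx":-1,"ty":-3.5,"tz":0,"wx":0,"wy":0,"wz":0},{"fingers":0.2,"tx":-1,"ty":-3.5,"tz":0,"wx":0,"wy":0,"wz":0},{"fingers":0.2,"tx":-1,"ty":-3.5,"tz":0,"wx":0,"wy":0,"wz":0},{"fingers":0.2,"tx":-1,"ty":-3.5,"tz":0,"wx":0,"wy":0,"wz":0},{"fingers":0.2,"tx":0,"ty":0,"tz":0,"wx":0,"wy":0,"wz":0},{"fingers":0.2,"tx":0,"ty":0,"tz":0,"wx":0,"wy":0,"wz":0}]'; python3 ang.py
python3 - <<'E'
from h import *
d=cap('side');cv2.imwrite('pics/v5.png',cv2.resize(d['img'][130:310,190:370],None,fx=3.2,fy=3.2,interpolation=cv2.INTER_CUBIC))
E
```

```text
t: 18.97
ee_pos: [0.555, -0.2431, 0.2083]
orientation: [0.573, 0.82, 0.0, 0.0]
ft_force: [0.8, -0.8, 1.2]
gripper_width: 0.0342
grip_force: 0.0
t: 19.47
ee_pos: [0.5148, -0.3835, 0.2077]
orientation: [0.574, 0.819, -0.0, 0.0]
ft_force: [0.6, 1.0, 0.1]
gripper_width: 0.034
grip_force: 0.0
top before angle -1.278 212 die [0.5427 0.1467 0.0417] 443 pliers,bowl [array([ 0.5753, -0.3763,  0.0129]), array([0.3315, 0.3273, 0.0183])]
top now angle -1.206 210 die [0.5429 0.1464 0.0418] 448 pliers,bowl [array([ 0.5791, -0.3735,  0.0189]), array([0.3319, 0.3273, 0.0182])]
side before angle -1.279 137 die [0.5412 0.1462 0.042 ] 387 pliers,bowl [array([ 0.569 , -0.3754,  0.0112]), array([0.3345, 0.3127, 0.0215])]
side now angle -1.209 138 die [0.5406 0.147  0.042 ] 409 pliers,bowl [array([ 0.5691, -0.3762,  0.0116]), array([0.3347, 0.3129, 0.0214])]
```

View pics/v5.png

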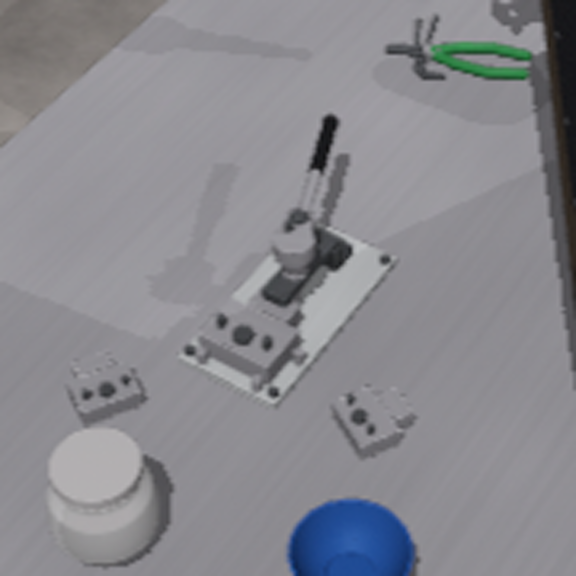

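The picture shows the die in place at (250,335), the lever on the tighten side at (298,218), and the jar, bowl and pliers undisturbed. The arm is clear, so I'll hand in.

```bash
python3 -c "from cell import ctrl; print(ctrl.finish_job())"
```

```text
the job is handed in; nothing more can be done
None
```

I flipped the reversing lever to tighten with a gentle push (about 5 N), worked the clamp up to about 1.5–1.6 N m (a 10–10.5 N pull at the grip), and handed the job in with the arm clear. The camera measurements show the die, bowl and pliers did not move, and the jar looks undisturbed in the last picture.

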